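# Reload the track spiker

## Robot

A 6-joint arm with a two-finger parallel gripper is mounted at the origin on the work surface. World frame = base frame: x ahead of the robot, y to its left, z up, the work surface at z = 0. Lengths are in m, angles in degrees, forces in N, time in s.
With the tool pointing down it reaches from about 0.35 to 0.875 m from the base axis. Payload 4.2 kg.
Tool frame: the origin (TCP) lies at the very end of the fingers, on their centre line; the grasp point (between the pads) lies 19 mm behind it; z points along the fingers, y is the line along which they close (so a half turn about z gives the same grasp; the last joint's range is limited). The gripper opens to 85 mm and grips with 20 to 120 N. Pads are 22 mm wide; open, the fingers measure 114 mm over their backs; the gripper's body (76 mm by 85 mm) begins 54 mm behind the grasp point. The pads swing forward as they close: fully open they stand 13 mm farther back than shut.
Start: joints at [-57.777, 22.042, 0.453, 0, -68.411, -14.817], TCP at [0.187, -0.596, 0.231] pointing down, gripper open.
Joint ranges: [-179.83, 179.83], [-69.29, 118.12], [-61.27, 80.66], [-181.25, 117.63], [-171.15, -9.14], [-177.46, 177.46]. Speed limits (degrees/s): [159.86, 159.86, 180, 180, 180, 180].

## Interface

Orientations are given as a 3x3 rotation matrix whose columns are the frame's x, y, z axes.
In Python, from workcell import manip gives the robot as it stands.
- The arm moves only by the shell command python3 steer.py FILE [FORCE], which reads ROWS from the file FILE. ROWS is one flat JSON list of numbers that holds 1 to 5 rows one after another, with no inner brackets; each row has 7 numbers: a rotation vector rx, ry, rz in units of 5 degrees, then dx, dy, dz in cm, then the finger opening in m; each row is the pose to reach, as a shift and turn from the pose commanded when the command began, along the tool's axes at that moment; what a row does not reach only later rows make up. A row lasts 1/10 s, in which the tool goes at most 0.05 m and 8.59 degrees, less where a joint would pass 70% of its speed; a pose out of reach is approached as far as the arm can. The fingers move at their own pace and stop on an object; FORCE is the grip in N (left out, the last holds). Time passes only in rows, so rows that do not move let the fingers close. It prints the time, the measured TCP pose, the force, the opening and the grip force at its end. Input that does not fit is refused with a message, and nothing moves.
- manip.get_obs(): the state, without advancing time (a new reading comes with each control period).
- manip.get_image(name): name is "scene" or "top" or "wrist"; returns a dict with "frame" (480x640x3 uint8, blue, green, red), "mtx" (3x3 intrinsics, pixels), "world_to_cam" (4x4, takes a point from world to camera coordinates); the wrist camera has in their place "hand_eye" (4x4, takes a point from camera to tool coordinates, whose origin is the TCP and whose axes are the flange's). Camera axes: x right, y down, z forward; pixel columns grow to the right and rows downward; lengths in m; the calibration is good to about 2 mm. A picture is of the moment at which its call begins: read the wrist's pose just before it. There is no depth.
- manip.close_job(): hands the job in; it is judged then, once.
The state is a dict: "time": time; "joints": joint angles; "qvel": joint speeds; "joint_torque": joint torques, N m; "tcp_pos": TCP position; "ee_rot": TCP orientation; "contact_force": force on the tool from outside, world axes, zero at the start; "moment": the same for the moment, N m; "grip_width": finger opening in m; "grasp_force": force on a finger pad.
Only numpy, scipy, OpenCV 4.12 (cv2) and the standard library are available. Lean on these libraries where they do the work, as an engineer would, in place of code of your own. Each camera call takes 0.05 s, during which the arm holds its last target. There are 200 camera calls.

## Task

Load the full-length orange strip of track spikes from the rack into the green bench spiker: push the red spring follower back with the end of the strip and set the strip flat on the channel floor, spike points down, held between the nose and the follower. Then tip the open cover rail over past its snap point so that it springs fully shut over the strip, and let go of everything. Leave the part-used blue strips, the model pine and the log wagon where they stand.

Things in the scene. Friction and masses are not known exactly. Their poses are not given: they have to be found in the camera images.
- spiker: Green bench-mounted track spiker, fixed, foot 235 x 80 mm. Origin at the table below its middle; x runs along its channel (at y = 0) from the dark steel nose (-x end) to the rail's hinge (+x end), z up. The strip channel is open on top; nose and spring follower close its ends. Two hinge cheeks at x = 90 to 118 mm rise to 74 mm.
- seat (a point): Point on the channel floor where the middle of the strip's underside lies when loaded: x = -10 mm in the spiker's frame, 30 mm above the table; same axes. Channel 14 mm wide inside, 30 mm outside; walls end 42 mm above the table, the top 4 mm flared as a lead-in.
- nose (a point): Middle of the nose's inner face at its top edge, x = -60 mm in the spiker's frame, 42 mm above the table. The nose block runs 40 mm from here away from the follower, 30 mm wide, top level.
- follower (a joint): Slide of the red follower block (24 x 10 mm, top 64 mm above the table). 0 = empty, sprung against its front stop, face at x = 20 mm in the spiker's frame, 80 mm from the nose; grows as it is pushed towards the hinge, up to 0.035 m. Spring 1.6 N at 0, 200 N/m, 5.6 N with the strip loaded (0.020 m).
- follower_face (a point): Centre of the follower's front face, 47.5 mm above the table; moves with it. The follower stands 22 mm proud of the nose and walls, so a strip held with its underside just above the nose can push it back with its end, then be lowered.
- rail (a joint): Hinge of the aluminium cover rail, a flat bar 180 mm long, 24 wide, 5 thick, last 22 mm yellow. 0 = open stop (its start), upright and leaning 10 degrees back from the channel; 1.75 rad = shut, level over the channel, end towards the nose. Over-centre spring: below about 0.75 rad it pushes open, above it snaps shut by itself. About 1.5 N at the end moves it off the open stop.
- rail_hinge (a point): Axis of the rail's hinge (along the spiker's y), x = 105 mm in the spiker's frame, 69.5 mm above the table. A slim spring strut stands beside the hinge at y = 22 to 31 mm (on the +y side only), from 45 to 110 mm above the table.
- rail_end (a point): Middle of the rail's free yellow end on its outer face (upper face when shut, face away from the channel when open); about 247 mm above the table when open. A black rib under the rail clears a fully seated strip by about 2 mm; a strip standing proud blocks it.
- strip: The full strip: row of brass spikes in an orange plastic carrier, 100 mm long (x), 10 mm thick (y), 30 mm tall (z, spike heads up, points down), about 70 g. Origin at the centre of its underside; both ends alike. It stands upright in one of the three slots of the rack.
- rack: Wooden rack fixed to the table, 130 x 124 mm, base 10 mm high, with three 13 mm wide slots along its x at y = -42, 0 and +42 mm, slot walls up to 19 mm above the table. Strips stand on its base, undersides 10 mm above the table, so tops at 40 mm. Origin at the table below its centre.
- stub_a: Part-used strip with blue carrier, 60 mm long, 10 mm thick, 30 mm tall, in another slot. Origin at the centre of its underside. Leave alone.
- stub_b: Part-used strip with blue carrier, 50 mm long, 10 mm thick, 30 mm tall, in another slot. Origin at the centre of its underside. Leave alone.
- tree: Loose model pine, 240 mm tall, 84 mm across at the widest (50 mm up), on a round wooden foot of 80 mm. Origin at the centre of its underside. Leave alone.
- wagon: Loose model flat wagon with three logs, 140 mm long (x), 70 mm wide, 100 mm tall. Origin at the table below its centre. Leave alone.

How it is judged:
By the outcome, as a careful person would: the job done as asked, in the order asked, and still so for the second after the job is handed in, with the robot touching nothing.
It also fails if it takes over 62 s, if anything falls off the work surface, if the arm or the gripper's body presses on something with over 40 N, if the wrist force passes 120 N, or if a joint passes its speed limit or range.

## Working session

There is one attempt and no reset: what is moved stays moved. The work goes in short steps, Python scripts to look and compute and a shell command to move; the robot and the scene stay as the last step left them, time stands still between calls to the robot, and variables do not carry over. Pictures are saved under pics/ and viewed, at most 10 in all, crops included, and the job is handed in when it is done.

```bash
ls; mkdir -p pics; python3 - <<'E'
from workcell import manip
import cv2,numpy as np
o=manip.get_obs();print(o)
for n in("scene","top"):
    d=manip.get_image(n);cv2.imwrite(f"pics/{n}0.png",d["frame"]);np.savez(f"{n}0.npz",**d);print(n,d["mtx"],d["world_to_cam"])
d=manip.get_image("wrist");cv2.imwrite("pics/w0.png",d["frame"]);print(d["hand_eye"],d["mtx"])
E
```

```text
pics
steer.py
workcell.py
{'time': 0.0, 'joints': array([-5.77777049e+01,  2.20921787e+01,  3.79344887e-01, -2.88678498e-02,
       -6.84099567e+01, -1.48151744e+01]), 'qvel': array([ 0.13871859,  0.05334949,  0.00543552, -0.00835199,  0.0023564 ,
        0.1386243 ]), 'joint_torque': array([-2.21217319e-04, -3.92284548e+01,  1.88396412e+01,  4.18623358e+00,
       -4.69894556e-03,  1.18821654e-05]), 'tcp_pos': array([ 0.18680594, -0.59582219,  0.23020398]), 'ee_rot': array([[-9.54258717e-01, -2.98981176e-01, -7.46352190e-04],
       [-2.98982092e-01,  9.54256493e-01,  2.06279414e-03],
       [ 9.54748047e-05,  2.19158523e-03, -9.99997594e-01]]), 'contact_force': array([1.19092315, 0.75990984, 0.06660472]), 'moment': array([ 0.02224552, -0.02543102,  0.05088227]), 'grasp_force': 0.0, 'grip_width': 0.08507157571944382}
scene [[531.85299585   0.         319.51729934]
 [  0.         531.85299585 246.84032317]
 [  0.           0.           1.        ]] [[ 0.52213517  0.85276265  0.01306644 -0.26481849]
 [ 0.67329947 -0.40275159
[... 160 characters left out ...]
 321.44493516]
 [  0.         444.17579852 240.03697813]
 [  0.           0.           1.        ]] [[ 0.03432383 -0.99939642 -0.00535495 -0.00445924]
 [-0.97457783 -0.03228348 -0.22171113  0.53545293]
 [ 0.22140443  0.01282879 -0.97509769  0.76279269]
 [ 0.          0.          0.          1.        ]]
[[ 5.58751361e-04 -9.58878101e-01 -2.83817679e-01  7.17172598e-02]
 [ 9.99999819e-01  4.73022862e-04  3.70590010e-04 -3.02112187e-04]
 [-2.21098395e-04 -2.83817835e-01  9.58878192e-01 -1.42085725e-01]
 [ 0.00000000e+00  0.00000000e+00  0.00000000e+00  1.00000000e+00]] [[403.5117963    0.         322.5669157 ]
 [  0.         403.5117963  239.22798751]
 [  0.           0.           1.        ]]
```
View pics/scene0.png

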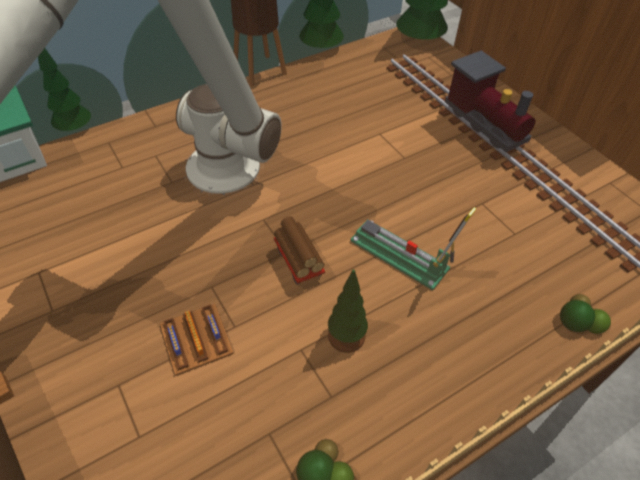

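View pics/top0.png

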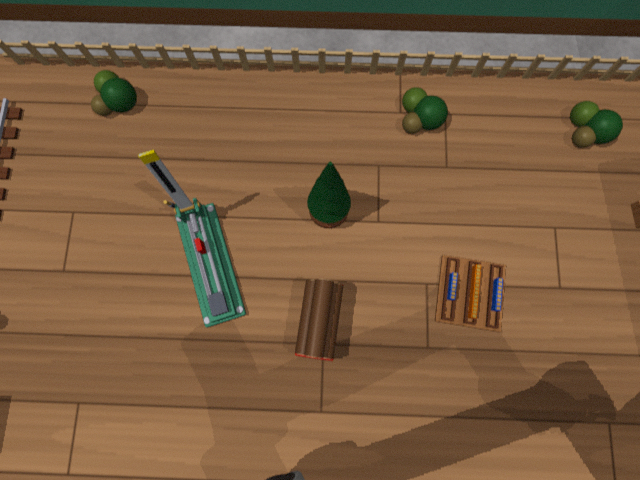

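The scene view shows the rack at about (197,338) with the orange strip in the middle slot, the wagon at (298,250), the tree at (347,315), and the spiker at (400,253). In the top view the strip is at (474,292), the follower at (199,245), the nose at (217,303) and the yellow rail end at (150,157).

```bash
cat > h.py <<'E'
import numpy as np,cv2
from workcell import manip
def ray(K,W,p):
    R,t=W[:3,:3],W[:3,3]; d=R.T@np.linalg.solve(K,[p[0],p[1],1.]); return -R.T@t,d/np.linalg.norm(d)
def plane(K,W,p,z):
    c,d=ray(K,W,p); return c+d*(z-c[2])/d[2]
def tri(rays):
    A=sum(np.eye(3)-np.outer(d,d) for c,d in rays); b=sum((np.eye(3)-np.outer(d,d))@c for c,d in rays)
    x=np.linalg.solve(A,b); return x,[np.linalg.norm(np.cross(x-c,d)) for c,d in rays]
def wrist(name=None):
    o=manip.get_obs(); d=manip.get_image("wrist"); T=np.eye(4); T[:3,:3]=o["ee_rot"]; T[:3,3]=o["tcp_pos"]
    if name: cv2.imwrite(f"pics/{name}.png",d["frame"])
    W=np.linalg.inv(T@d["hand_eye"])
    if name: np.savez(f"{name}.npz",frame=d["frame"],mtx=d["mtx"],world_to_cam=W)
    return d["frame"],d["mtx"],W
def mask(f,h0,h1,s=120,v=60):
    return cv2.inRange(cv2.cvtColor(f,cv2.COLOR_BGR2HSV),(h0,s,v),(h1,255,255))
def blobs(m,amin=15):
    cs,_=cv2.findContours(m,cv2.RETR_EXTERNAL,cv2.CHAIN_APPROX_NONE)
    return sorted([(cv2.contourArea(c),cv2.minAreaRect(c)) for c in cs if cv2.contourArea(c)>amin],key=lambda a:-a[0])
E
python3 - <<'E'
from h import *
for n in("scene0","top0"):
    d=np.load(n+".npz");f=d["frame"]
    for nm,a in dict(red=(0,5,170,100),red2=(174,180,170,100),yel=(24,34,150,120),blue=(105,125,120,60),green=(65,85,100,60),orange=(10,22,190,150)).items():
        print(n,nm,[(a_,np.round(r[0],1),np.round(r[1],1),round(r[2])) for a_,r in blobs(mask(f,*a))[:4]])
d=np.load("top0.npz");K,W=d["mtx"],d["world_to_cam"]
for nm,p,z in[("strip",(474,292),.04),("foll",(199,243),.064),("nose",(218,303),.042),("yel",(150,157),.247),("rackc",(471,293),.01),("tree",(330,210),.0),("wagon",(320,320),.05)]: print(nm,plane(K,W,p,z).round(3))
E
```

```text
scene0 red [(67.5, array([411.1, 246.7]), array([ 9.5, 10.1]), 18)]
scene0 red2 []
scene0 yel []
scene0 blue []
scene0 green [(892.5, array([  9.7, 109.8]), array([40.8, 33.1]), 72), (25.0, array([395.6, 263.8]), array([38.6,  2.1]), 31)]
scene0 orange [(21.0, array([195.1, 330.5]), array([38.9,  1.6]), 70)]
top0 red [(47.0, array([198.1, 244.3]), array([12.6,  5.1]), 72)]
top0 red2 []
top0 yel [(22.0, array([145.9, 153.2]), array([ 3.5, 15.5]), 72)]
top0 blue [(111.5, array([494.6, 293.9]), array([ 6.1, 32.1]), 2), (58.0, array([449.6, 286.3]), array([26.1,  6.9]), 86)]
top0 green [(6182.5, array([319.5,   9. ]), array([ 18., 639.]), 90), (2406.0, array([209.4, 264.4]), array([117.7,  41.8]), 74), (172.0, array([209.1, 273.2]), array([39.3,  5.5]), 75), (27.5, array([195.7, 205.5]), array([13.4,  4.2]), 84)]
top0 orange [(81.5, array([475.9, 290.7]), array([ 5.4, 51.2]), 5)]
strip [ 0.451 -0.271  0.04 ]
foll [0.521 0.239 0.064]
nose [0.415 0.2   0.042]
yel [0.611 0.27  0.247]
rackc [ 0.452 -0.275  0.01 ]
tree [ 0.612 -0.001  0.   ]
wagon [0.39  0.011 0.05 ]
```

```bash
cat >> h.py <<'E'
from scipy.spatial.transform import Rotation as Ro
def delta(p,yaw):
    "yaw: world angle (deg) of tool x, tool down"
    o=manip.get_obs(); R=o["ee_rot"]; c,s=np.cos(np.radians(yaw)),np.sin(np.radians(yaw))
    T=np.array([[c,s,0],[s,-c,0],[0,0,-1]])
    rv=Ro.from_matrix(R.T@T).as_rotvec(degrees=True); d=R.T@(np.array(p)-o["tcp_pos"])
    print("t",round(o["time"],2),"rv",rv.round(2),"d",d.round(4),"n",np.linalg.norm(d).round(3),"F",o["contact_force"].round(1),"w",round(o["grip_width"],4))
E
python3 - <<'E'
from h import *
d=np.load("top0.npz");K,W,f=d["mtx"],d["world_to_cam"],d["frame"]
for nm,a,z in (("or",(10,22,190,150),.04),("gr",(65,85,100,60),.01)):
    b=[x for x in blobs(mask(f,*a)) if x[0]<4000][0][1]; P=np.array([plane(K,W,p,z) for p in cv2.boxPoints(b)]);print(nm,P.round(3).tolist(),P.mean(0))
    for i in (0,1): e=P[i+1]-P[i]; print(np.linalg.norm(e),np.degrees(np.arctan2(e[1],e[0])))
delta((.45,-.271,.16),180)
E
```

```text
or [[0.407, -0.264, 0.04], [0.502, -0.276, 0.04], [0.501, -0.286, 0.04], [0.406, -0.273, 0.04]] [ 0.45395155 -0.2746858   0.04      ]
0.09556000374629395 -7.36733930623616
0.010060070172029796 -93.2731075770325
gr [[0.591, 0.312, 0.01], [0.618, 0.234, 0.01], [0.396, 0.153, 0.01], [0.372, 0.227, 0.01]] [0.49408575 0.23170011 0.01      ]
0.08259678857984275 -71.25030766950889
0.23643193197536433 -159.90269083635522
t 0.15 rv [ 0.1  -0.02 17.4 ] d [-0.3483  0.2313  0.0708] n 0.424 F [-0.1  0.7 -0.8] w 0.0852
```

The manual's scale: shifts go in cm and turns go in units of 5 degrees. Converting my numbers, 0.05 m is 5, -0.19 m is -19, 23.4 degrees is 4.68.

```bash
echo '[0, 0, 0.94, -3.8, 2.5, 0.6, 0.085, 0, 0, 1.88, -7.6, 5, 1.2, 0.07, 0, 0, 2.8, -11.4, 7.5, 1.8, 0.05, 0, 0, 3.74, -15.2, 10, 2.4, 0.036, 0, 0, 4.68, -19, 12.5, 3, 0.036]' > rows.txt && python3 steer.py rows.txt; python3 -c "
from h import *
delta((.45,-.271,.16),174)"
```

```text
time: 0.65
tcp_pos: [0.3316, -0.4186, 0.2009]
ee_rot: [[-0.994, 0.108, -0.0], [0.108, 0.994, 0.0], [0.0, 0.0, -1.0]]
contact_force: [1.7, -0.4, -0.6]
grip_width: 0.0359
grasp_force: 0.0
t 0.65 rv [ 0.01 -0.01 -0.2 ] d [-0.1017  0.1596  0.041 ] n 0.194 F [ 1.7 -0.4 -0.6] w 0.0359
```

Converted, 0.16 m is 16, 0.12 m is 12.

```bash
echo '[0, 0, 0, -2.5, 4, 1, 0.036, 0, 0, 0, -5, 8, 2, 0.036, 0, 0, 0, -7.5, 12, 3, 0.036, 0, 0, 0, -10, 16, 4, 0.036, 0, 0, 0, -10, 16, 4, 0.036]' > rows.txt && python3 steer.py rows.txt; python3 -c "
from h import *
f,K,W=wrist('w1')
print([(a,np.round(r[0],1),np.round(r[1],1),round(r[2])) for a,r in blobs(mask(f,10,22,190,150))[:4]])"
```

```text
time: 1.15
tcp_pos: [0.4491, -0.2678, 0.1599]
ee_rot: [[-0.995, 0.098, -0.002], [0.098, 0.995, 0.001], [0.002, 0.001, -1.0]]
contact_force: [-0.1, -0.1, -0.0]
grip_width: 0.0359
grasp_force: 0.0
[(2085.0, array([313.5, 233.5]), array([ 17. , 143.3]), 1)]
```

View pics/w1.png

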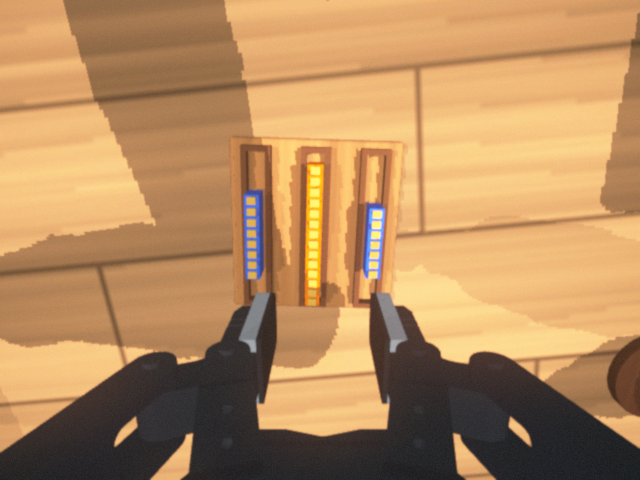

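The wrist view shows the strip upright in the middle slot, from (316,163) to (313,305), with blue stubs at (253,236) and (374,241). I take a second viewpoint to get the height.

Converted, 0.06 m is 6, 0.04 m is 4.

```bash
echo '[0, 0, 0, 3, 2, 0, 0.036, 0, 0, 0, 6, 4, 0, 0.036, 0, 0, 0, 6, 4, 0, 0.036]' > rows.txt && python3 steer.py rows.txt; cat > s.py <<'E'
from h import *
wrist('w2')
V=[]
for n in("w1","w2"):
    d=np.load(n+".npz");f,K,W=d["frame"],d["mtx"],d["world_to_cam"]
    b=blobs(mask(f,10,22,190,150))[0];print(n,b)
    P=cv2.boxPoints(b[1]);P=P[np.argsort(P[:,1])];V.append((K,W,P[:2].mean(0),P[2:].mean(0)))
E=[tri([ray(K,W,v[i]) for v in V for K,W in [v[:2]]]) for i in (2,3)]
print(E)
for K,W,a,b in V:
    p,q=plane(K,W,a,.04),plane(K,W,b,.04);e=q-p;print(p,q,(p+q)/2,np.linalg.norm(e),np.degrees(np.arctan2(e[1],e[0])))
E
python3 s.py
```

```text
time: 1.5
tcp_pos: [0.387, -0.2243, 0.161]
ee_rot: [[-0.994, 0.105, -0.003], [0.105, 0.994, 0.002], [0.003, 0.001, -1.0]]
contact_force: [0.5, -0.0, 0.3]
grip_width: 0.0359
grasp_force: 0.0
w1 (2085.0, ((313.4800109863281, 233.49961853027344), (17.016597747802734, 143.31134033203125), 1.1457629203796387))
w2 (581.0, ((264.0052490234375, 271.624755859375), (39.29923629760742, 17.609718322753906), 87.61405944824219))
[(array([ 0.40419797, -0.26925251,  0.02024359]), [np.float64(0.0008234609014853816), np.float64(0.0008234609014852376)]), (array([ 0.40021706, -0.25627615,  0.18307495]), [np.float64(0.03350938127104114), np.float64(0.033509381271041194)])]
[ 0.4028251  -0.26806076  0.04      ] [ 0.5026191 -0.2804413  0.04     ] [ 0.4527221  -0.27425103  0.04      ] 0.10055903786998431 -7.072035179507893
[ 0.3975911 -0.2662255  0.04     ] [ 0.42658545 -0.26932617  0.04      ] [ 0.41208828 -0.26777584  0.04      ] 0.029159681788703876 -6.104047310386704
```

```bash
cat > s2.py <<'E'
from h import *
V=[]
for n in("w1","top0"):
    d=np.load(n+".npz");f,K,W=d["frame"],d["mtx"],d["world_to_cam"]
    b=[x for x in blobs(mask(f,10,22,190,150)) if x[0]<4000][0]
    P=cv2.boxPoints(b[1]);P=P[np.argsort(P[:,1])];V.append((K,W,P.mean(0)))
print(tri([ray(*v) for v in V]))
delta((.4525,-.2743,.07),173)
E
python3 s2.py
```

```text
(array([ 0.45236158, -0.27478843,  0.03702098]), [np.float64(0.0015281590829534382), np.float64(0.0015281590829534274)])
t 1.55 rv [0.   0.   0.99] d [-0.0676 -0.042   0.0917] n 0.121 F [0.4 0.  0.8] w 0.0363
```

Converted, 0.04 m is 4, 0.092 m is 9.2, 1 degrees is 0.2.

```bash
echo '[0, 0, 0.2, -3.38, -2.1, 2, 0.034, 0, 0, 0.2, -6.76, -4.2, 4, 0.034, 0, 0, 0.2, -6.76, -4.2, 7.5, 0.034, 0, 0, 0.2, -6.76, -4.2, 9.2, 0.034, 0, 0, 0.2, -6.76, -4.2, 9.2, 0.034]' > rows.txt && python3 steer.py rows.txt; python3 -c "
from h import *
delta((.4525,-.2745,.026),173)"
```

```text
time: 2.05
tcp_pos: [0.4529, -0.2752, 0.0664]
ee_rot: [[-0.992, 0.124, -0.006], [0.124, 0.992, 0.002], [0.006, 0.001, -1.0]]
contact_force: [-0.2, 0.9, -0.0]
grip_width: 0.0338
grasp_force: 0.0
t 2.05 rv [ 0.05 -0.34 -0.12] d [0.0002 0.0006 0.0404] n 0.04 F [-0.2  0.9 -0. ] w 0.0338
```

Converted, 0.038 m is 3.8, 0.02 m is 2.

```bash
echo '[0, 0, 0, 0, 0, 2, 0.034, 0, 0, 0, 0, 0.05, 3.8, 0.034, 0, 0, 0, 0, 0.05, 3.8, 0.034]' > rows.txt && python3 steer.py rows.txt 50;  python3 -c "
from h import *
delta((.4525,-.2745,.026),173)"
```

```text
time: 2.35
tcp_pos: [0.4538, -0.2743, 0.0306]
ee_rot: [[-0.992, 0.123, -0.002], [0.123, 0.992, 0.001], [0.002, 0.0, -1.0]]
contact_force: [-0.4, 0.0, 0.2]
grip_width: 0.0335
grasp_force: 0.0
t 2.35 rv [ 0.01 -0.13 -0.04] d [ 0.0013 -0.0003  0.0046] n 0.005 F [-0.4  0.   0.2] w 0.0335
```

```bash
echo '[0, 0, 0, 0.1, 0, 0.45, 0.034, 0, 0, 0, 0.1, 0, 0.45, 0.034, 0, 0, 0, 0.1, 0, 0.45, 0.0, 0, 0, 0, 0.1, 0, 0.45, 0.0, 0, 0, 0, 0.1, 0, 0.45, 0.0]' > rows.txt && python3 steer.py rows.txt 60; echo '[0, 0, 0, 0, 0, 0, 0, 0, 0, 0, 0, 0, 0, 0]' > rows.txt && python3 steer.py rows.txt; echo '[0, 0, 0, 0, 0, -2, 0, 0, 0, 0, 0, 0, -5, 0, 0, 0, 0, 0, 0, -9, 0, 0, 0, 0, 0, 0, -13, 0, 0, 0, 0, 0, 0, -15, 0]' > rows.txt && python3 steer.py rows.txt;
```

```text
time: 2.85
tcp_pos: [0.4541, -0.274, 0.0279]
ee_rot: [[-0.993, 0.121, 0.002], [0.121, 0.993, -0.001], [-0.002, -0.001, -1.0]]
contact_force: [-1.0, 0.4, 5.0]
grip_width: 0.0079
grasp_force: 61.9
time: 3.05
tcp_pos: [0.4541, -0.274, 0.0279]
ee_rot: [[-0.993, 0.121, 0.002], [0.121, 0.993, -0.001], [-0.002, -0.001, -1.0]]
contact_force: [0.2, -0.6, 6.6]
grip_width: 0.0084
grasp_force: 62.0
time: 3.55
tcp_pos: [0.4547, -0.2741, 0.1804]
ee_rot: [[-0.993, 0.121, 0.005], [0.121, 0.993, -0.002], [-0.006, -0.001, -1.0]]
contact_force: [-0.5, 1.6, -1.6]
grip_width: 0.0082
grasp_force: 61.2
```

```bash
echo '[0, 0, 0, 0.8, 4.5, -1.5, 0, 0, 0, 0, 1.6, 9, -3, 0, 0, 0, 0, 2.4, 13.5, -4.5, 0, 0, 0, 0, 3.2, 18, -6, 0, 0, 0, 0, 4, 22.5, -6, 0]' > rows.txt && python3 steer.py rows.txt; python3 -c "
from h import *
delta((.532,.129,.24),200)"
```

```text
time: 4.05
tcp_pos: [0.4417, -0.0437, 0.2388]
ee_rot: [[-0.993, 0.122, 0.005], [0.122, 0.993, 0.001], [-0.004, 0.001, -1.0]]
contact_force: [1.3, 1.3, -0.7]
grip_width: 0.0082
grasp_force: 61.2
t 4.05 rv [ 2.0e-02  2.7e-01 -2.7e+01] d [-0.0686  0.1824 -0.0006] n 0.195 F [ 1.3  1.3 -0.7] w 0.0082
```

Converted, 0.182 m is 18.2, 0.17 m is 17, -27 degrees is -5.4.

```bash
echo '[0, 0, -1.2, 0.4, 4.5, 0, 0, 0, 0, -2.4, -0.8, 9, 0, 0, 0, 0, -3.6, -3.4, 13.5, 0, 0, 0, 0, -4.8, -6, 17, 0, 0, 0, 0, -5.4, -6.86, 18.2, 0, 0]' > rows.txt && python3 steer.py rows.txt; echo '[0, 0, 0, 0, 0, 0, 0]' > rows.txt && python3 steer.py rows.txt; python3 -c "
from h import *
delta((.532,.129,.24),200)
f,K,W=wrist('w3')
for a in ((0,6,150,90),(174,180,150,90),(24,34,150,120),(65,85,100,60)): print([(a,np.round(r[0],1),np.round(r[1],1),round(r[2])) for a,r in blobs(mask(f,*a))[:4]])"
```

```text
time: 4.55
tcp_pos: [0.5333, 0.1301, 0.2358]
ee_rot: [[-0.938, -0.348, 0.0], [-0.348, 0.938, 0.0], [-0.0, 0.0, -1.0]]
contact_force: [-1.2, -0.5, -1.6]
grip_width: 0.0082
grasp_force: 61.2
time: 4.65
tcp_pos: [0.5321, 0.1285, 0.2354]
ee_rot: [[-0.939, -0.344, -0.002], [-0.344, 0.939, -0.001], [0.002, 0.0, -1.0]]
contact_force: [-0.1, 0.1, -1.7]
grip_width: 0.0079
grasp_force: 61.2
t 4.65 rv [ 0.01 -0.1   0.12] d [-0.      0.0005 -0.0046] n 0.005 F [-0.1  0.1 -1.7] w 0.0079
[(809.0, array([239.9,  56.3]), array([ 72.2, 130.4]), 67), (579.0, array([452.5, 241.5]), array([35., 21.]), 90)]
[]
[(137.5, array([322.5, 371. ]), array([10., 15.]), 90), (132.5, array([323., 387.]), array([10., 14.]), 90), (120.0, array([323. , 418.5]), array([ 9., 14.]), 90), (116.0, array([323. , 403.5]), array([ 9., 14.]), 90)]
[(5812.0, array([451.5, 182.5]), array([235.,  91.]), 90), (2332.5, array([408.6, 184.8]), array([ 16.9, 199.2]), 3), (913.0, array([452.2, 175.5]), array([11.4, 92. ]), 5), (172.5, array([443.8, 271.8]), array([ 9.9, 41.1]), 4)]
```

View pics/w3.png

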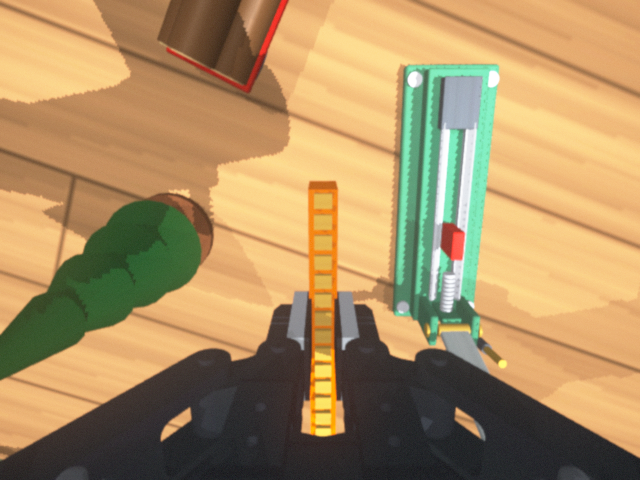

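The wrist view shows the strip held level along the tool axis (end at (323,185)), the spiker nose at (441–481, 76–129), the follower at (453,242), the hinge near (452,328) and the strut to its right. I take a second view nearer to the spiker.

Converted, 0.02 m is 2, 0.055 m is 5.5.

```bash
echo '[0, 0, 0, 1, 3, 0, 0, 0, 0, 0, 2, 5.5, 0, 0, 0, 0, 0, 2, 5.5, 0, 0, 0, 0, 0, 2, 5.5, 0, 0]' > rows.txt && python3 steer.py rows.txt; python3 -c "
from h import *
f,K,W=wrist('w4')
a=np.load('w3.npz')['frame'][60:350,390:515]; b=f[60:380,300:460]
a=cv2.resize(a,None,fx=2,fy=2)[:580]; b=cv2.resize(b,None,fx=1.8,fy=1.8)
c=np.zeros((600,a.shape[1]+b.shape[1],3),np.uint8);c[:a.shape[0],:a.shape[1]]=a;c[:b.shape[0],a.shape[1]:]=b
cv2.imwrite('pics/c34.png',c);print(a.shape,b.shape)
for n in ('w3','w4'):
    g=np.load(n+'.npz')['frame'];h=cv2.cvtColor(g,cv2.COLOR_BGR2HSV)
    m=cv2.inRange(h,(90,15,60),(130,110,190));m[:,:330]=0;m[330:]=0
    print(n,[(a,np.round(cv2.boxPoints(r),1).tolist()) for a,r in blobs(m,200)[:3]])
    print([(a,np.round(cv2.boxPoints(r),1).tolist()) for a,r in blobs(mask(g,0,6,150,90),200)[:3]])
"
```

```text
time: 5.1
tcp_pos: [0.493, 0.1709, 0.2372]
ee_rot: [[-0.94, -0.342, 0.0], [-0.342, 0.94, 0.0], [-0.0, 0.0, -1.0]]
contact_force: [-0.2, -0.1, -0.6]
grip_width: 0.0081
grasp_force: 61.2
(580, 250, 3) (576, 288, 3)
w3 [(989.5, [[439.5, 132.89999389648438], [444.3999938964844, 74.0], [481.5, 77.0], [476.6000061035156, 136.0]])]
[(809.0, [[165.8000030517578, 48.099998474121094], [286.1000061035156, -2.0999999046325684], [313.8999938964844, 64.5], [193.60000610351562, 114.69999694824219]]), (579.0, [[442.0, 224.0], [463.0, 224.0], [463.0, 259.0], [442.0, 259.0]])]
w4 [(1682.5, [[372.6000061035156, 156.10000610351562], [374.5, 104.69999694824219], [410.79998779296875, 106.0], [409.0, 157.39999389648438]])]
[(1146.5, [[174.5, 117.19999694824219], [223.10000610351562, -3.5999999046325684], [234.39999389648438, 1.0], [185.89999389648438, 121.80000305175781]]), (448.5, [[381.0, 247.0], [396.0, 247.0], [396.0, 283.0], [381.0, 283.0]])]
```

View pics/c34.png

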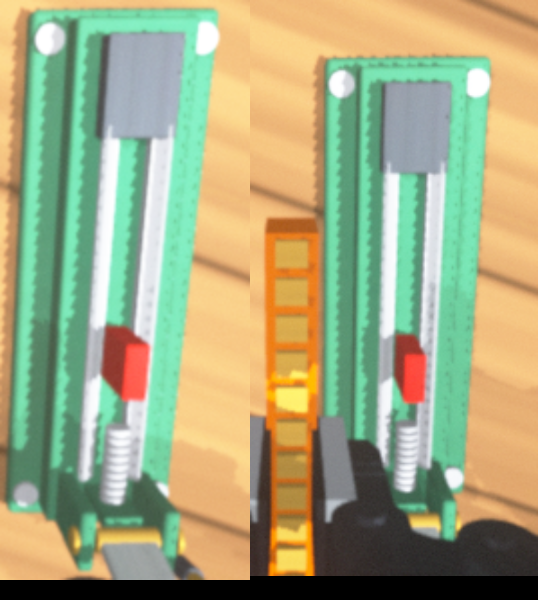

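The crops show the nose's top face clearly in both views, plus the red follower's top, the screws and the walls. I triangulate these points.

```bash
python3 - <<'E'
from h import *
A=[np.load(n+".npz") for n in("w3","w4")]
V=[(d["mtx"],d["world_to_cam"]) for d in A]
pts=dict(nose_in=((461.8,128.8),(392.2,155.9),.042),nose_out=((463,76.8),(392.8,106.1),.042),foll=((457.8,230.5),(391.1,254.2),.064),
 scrL=((414.5,79.5),(351.1,106.7),.012),scrR=((493.5,79),(426.7,105.6),.012))
R={}
for k,(a,b,z) in pts.items():
    x,e=tri([ray(*V[0],a),ray(*V[1],b)]); P=[plane(*V[0],a,z),plane(*V[1],b,z)]; R[k]=np.mean(P,0)
    print(k,x.round(4),np.round(e,4),P[0].round(4),P[1].round(4))
print('hinge pins',plane(*V[0],(426.5,330.5),.0695),plane(*V[0],(482.5,330.5),.0695), (plane(*V[0],(426.5,330.5),.0695)+plane(*V[0],(482.5,330.5),.0695))/2)
d=np.load("top0.npz");T=(d["mtx"],d["world_to_cam"])
print("top nose",plane(*T,(218,303),.042),"foll",plane(*T,(198.5,244),.064))
n,f,o=R["nose_in"],R["foll"],R["nose_out"]
for a,b in((n,f),(o,n),(o,f)): e=(b-a)[:2];print(np.linalg.norm(e),np.degrees(np.arctan2(e[1],e[0])))
# strip in tool frame
for d in A:
    W=d["world_to_cam"];f=d["frame"];m=mask(f,8,34,180,120);m[:, :240]=0;m[:,360:]=0;m[:170]=0
    ys,xs=np.nonzero(m);b=cv2.boundingRect(np.c_[xs,ys].astype(np.int32));print(b)
E
```

```text
nose_in [0.4329 0.2087 0.0481] [0.0003 0.0003] [0.4325 0.2108 0.042 ] [0.4329 0.2096 0.042 ]
nose_out [0.3967 0.1952 0.0402] [0. 0.] [0.397  0.1947 0.042 ] [0.3968 0.195  0.042 ]
foll [0.5079 0.2374 0.0582] [0.0003 0.0003] [0.5073 0.2352 0.064 ] [0.5062 0.2356 0.064 ]
scrL [0.4069 0.1656 0.0107] [0.0002 0.0002] [0.407  0.1653 0.012 ] [0.4071 0.1656 0.012 ]
scrR [0.3848 0.2256 0.0182] [0.0003 0.0003] [0.3836 0.2279 0.012 ] [0.3839 0.2267 0.012 ]
hinge pins [0.59578533 0.2461026  0.0695    ] [0.57934028 0.29094059 0.0695    ] [0.5875628  0.26852159 0.0695    ]
top nose [0.41453524 0.19974679 0.042     ] foll [0.51942697 0.23971722 0.064     ]
0.07817781129582436 18.768663817107285
0.038937517613089036 23.243303840786936
0.11703607782878298 20.25601601571773
(308, 181, 30, 255)
(308, 182, 30, 254)
```

```bash
python3 - <<'E'
from h import *
d=manip.get_image("wrist");H=d["hand_eye"];K=d["mtx"];f=d["frame"]
def pl(p,z):
    r=H[:3,:3]@np.linalg.solve(K,[*p,1.]);c=H[:3,3];return c+r*(z-c[2])/r[2]
for r in (181.5,190.5,435.5): print(r,pl((323,r),-.0121).round(4),pl((323,r),.0179).round(4))
h=cv2.cvtColor(f,cv2.COLOR_BGR2HSV)
print([(r,h[r,316].tolist()) for r in range(178,200,1)])
for r in (200,240,270): 
    m=mask(f[r:r+1],8,34,180,120)[0];x=np.nonzero(m[250:400])[0]+250;print(r,x.min(),x.max())
u=np.array([np.cos(np.radians(20.5)),np.sin(np.radians(20.5))]);n=np.array([-u[1],u[0]]);o=np.array([.4893,.2303])
E
```

```text
181.5 [ 0.0527 -0.0001 -0.0121] [ 0.0483 -0.0001  0.0179]
190.5 [ 0.0497 -0.0001 -0.0121] [ 0.0447 -0.0001  0.0179]
435.5 [-0.0471 -0.0001 -0.0121] [-0.0745  0.      0.0179]
[(178, [17, 121, 245]), (179, [17, 124, 244]), (180, [15, 137, 234]), (181, [13, 167, 206]), (182, [13, 196, 182]), (183, [13, 211, 174]), (184, [13, 210, 174]), (185, [13, 212, 173]), (186, [12, 207, 175]), (187, [13, 214, 173]), (188, [13, 217, 180]), (189, [13, 223, 208]), (190, [14, 231, 233]), (191, [14, 225, 236]), (192, [15, 215, 225]), (193, [16, 179, 205]), (194, [20, 166, 207]), (195, [20, 163, 217]), (196, [20, 160, 220]), (197, [20, 159, 221]), (198, [21, 162, 220]), (199, [21, 167, 218])]
200 308 337
240 309 337
270 309 337
```

```bash
cat >> h.py <<'E'
U=np.array([np.cos(np.radians(20.5)),np.sin(np.radians(20.5))]);N=np.array([-U[1],U[0]])
def sp(x,y,z,x0=.5389,y0=.0444):
    "spiker frame -> world"
    return np.r_[(x0+x)*U+(y0+y)*N,z]
def tosp(p): return np.r_[p[:2]@U-.5389,p[:2]@N-.0444,p[2]]
E
python3 -c "
from h import *
delta(sp(-.0392,0,.11),200.5);print(tosp(manip.get_obs()['tcp_pos']))"
```

```text
t 5.2 rv [ 0.    0.01 -0.56] d [0.0231 0.0572 0.127 ] n 0.141 F [-0.7 -0.4 -0.4] w 0.0082
[-0.0166647  -0.05741185  0.2370389 ]
```

```bash
echo '[0, 0, -0.1, 1, 2.5, 3, 0, 0, 0, -0.1, 2, 5, 6, 0, 0, 0, -0.1, 2.31, 5.72, 9.5, 0, 0, 0, -0.1, 2.31, 5.72, 12.5, 0, 0, 0, -0.1, 2.31, 5.72, 12.7, 0]' > rows.txt && python3 steer.py rows.txt; python3 -c "
from h import *
delta(sp(-.0392,0,.066),200.5);print(tosp(manip.get_obs()['tcp_pos']))
for k in ('w5',): 
  f,K,W=wrist(k)
f=manip.get_image('scene');np.savez('scene1.npz',**f);c=cv2.resize(f['frame'][190:310,330:490],None,fx=3.5,fy=3.5)
b=cv2.resize(wrist()[0][60:380,200:440],None,fx=.9,fy=1.3)
o=np.zeros((420,560+216,3),np.uint8);o[:,:560]=c;o[:416,560:]=b[:416];cv2.imwrite('pics/c5.png',o)"
```

```text
time: 5.7
tcp_pos: [0.4504, 0.215, 0.1063]
ee_rot: [[-0.937, -0.349, -0.007], [-0.349, 0.937, -0.006], [0.008, -0.003, -1.0]]
contact_force: [-0.5, -0.2, -1.0]
grip_width: 0.0082
grasp_force: 61.2
t 5.7 rv [-0.16 -0.49 -0.1 ] d [-0.0029  0.0009  0.0403] n 0.04 F [-0.5 -0.2 -1. ] w 0.0082
[-0.04172246 -0.00074943  0.10629306]
```

View pics/c5.png

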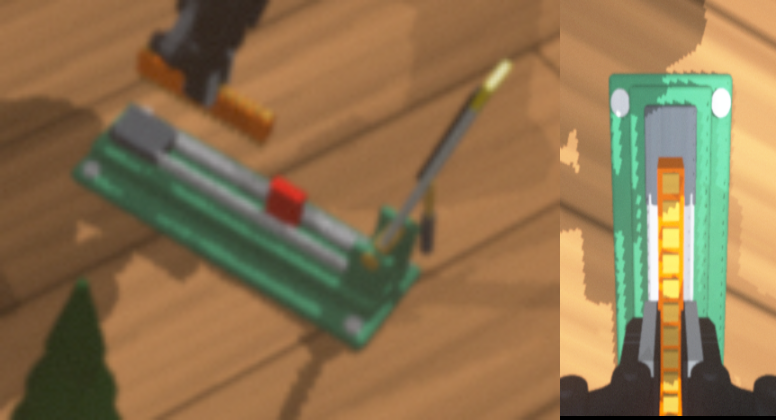

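The picture shows the strip centred over the channel and nose (columns about 671 for both in the wrist crop), with its end well short of the follower. I descend.

```bash
echo '[0, 0, 0, -0.15, 0.03, 2, 0, 0, 0, 0, -0.29, 0.04, 3.7, 0, 0, 0, 0, -0.29, 0.04, 4, 0, 0, 0, 0, -0.29, 0.04, 4, 0]' > rows.txt && python3 steer.py rows.txt; python3 -c "
from h import *
delta(sp(-.0062,-.0004,.066),200.5);print(tosp(manip.get_obs()['tcp_pos']))"
```

```text
time: 6.25
tcp_pos: [0.456, 0.2191, 0.0709]
ee_rot: [[-0.937, -0.35, 0.002], [-0.35, 0.937, 0.001], [-0.002, 0.0, -1.0]]
contact_force: [0.7, 0.7, -0.8]
grip_width: 0.0077
grasp_force: 61.2
t 6.25 rv [ 0.02  0.1  -0.01] d [-0.0289 -0.0015  0.005 ] n 0.029 F [ 0.7  0.7 -0.8] w 0.0077
[-0.03506457  0.0011094   0.07092699]
```

```bash
echo '[0, 0, 0, 0, 0, 0, 0, 0, 0, 0, 0, 0, 0, 0]' > rows.txt && python3 steer.py rows.txt; python3 -c "
from h import *
delta(sp(-.0062,-.0004,.066),200.5);print(tosp(manip.get_obs()['tcp_pos']))
f=wrist('w6')[0]
h=cv2.cvtColor(f,cv2.COLOR_BGR2HSV)
m=mask(f,8,34,180,120);x=np.nonzero(m[215:235,280:360].max(0))[0]+280;print('strip',x.min(),x.max())
n=cv2.inRange(h,(90,15,60),(130,110,190))[130:170];x=np.nonzero(n.sum(0)>2000)[0];print('nose',x.min(),x.max())"
```

```text
time: 6.45
tcp_pos: [0.4558, 0.2194, 0.0711]
ee_rot: [[-0.937, -0.35, 0.002], [-0.35, 0.937, 0.002], [-0.002, 0.001, -1.0]]
contact_force: [-0.4, -0.3, -0.9]
grip_width: 0.0081
grasp_force: 61.2
t 6.45 rv [0.05 0.14 0.01] d [-0.0289 -0.0018  0.0052] n 0.029 F [-0.4 -0.3 -0.9] w 0.0081
[-0.03513545  0.00143735  0.071101  ]
strip 308 337
nose 285 353
```

```bash
echo '[0, 0, 0, 0, -0.16, 0.3, 0, 0, 0, 0, 0, -0.16, 0.5, 0, 0, 0, 0, -0.8, -0.16, 0.5, 0, 0, 0, 0, -1.6, -0.16, 0.5, 0, 0, 0, 0, -2.2, -0.16, 0.5, 0]' > rows.txt && python3 steer.py rows.txt; echo '[0, 0, 0, -0.4, 0, 0, 0, 0, 0, 0, -0.7, 0, 0, 0, 0, 0, 0, -0.7, 0, 0, 0]' > rows.txt && python3 steer.py rows.txt; python3 -c "
from h import *
delta(sp(-.0062,-.0004,.066),200.5);print(tosp(manip.get_obs()['tcp_pos']))
f=wrist('w7')[0]
h=cv2.cvtColor(f,cv2.COLOR_BGR2HSV)
m=mask(f,8,34,180,120);x=np.nonzero(m[215:235,280:360].max(0))[0]+280;print('strip',x.min(),x.max())
n=cv2.inRange(h,(90,15,60),(130,110,190))
for r in (60,80,100,120,140,160,180):
  x=np.nonzero(n[r])[0];x=x[(x>260)&(x<390)];print(r,x.min() if len(x) else 0,x.max() if len(x) else 0)"
```

```text
time: 7.0
tcp_pos: [0.4758, 0.2244, 0.0643]
ee_rot: [[-0.937, -0.35, -0.003], [-0.35, 0.937, -0.002], [0.004, -0.001, -1.0]]
contact_force: [-5.7, -1.8, 1.7]
grip_width: 0.008
grasp_force: 61.5
time: 7.3
tcp_pos: [0.482, 0.2268, 0.0643]
ee_rot: [[-0.937, -0.35, -0.003], [-0.35, 0.937, -0.002], [0.004, -0.001, -1.0]]
contact_force: [-5.5, -1.1, 1.6]
grip_width: 0.008
grasp_force: 61.5
t 7.3 rv [-0.05 -0.21 -0.03] d [-0.0018  0.0004 -0.0017] n 0.003 F [-5.5 -1.1  1.6] w 0.008
[-0.00802912 -0.00079991  0.06429666]
strip 309 337
60 0 0
80 287 385
100 287 362
120 288 361
140 288 361
160 289 360
180 304 304
```

```bash
python3 - <<'E'
from h import *
d=manip.get_image("wrist");H=d["hand_eye"];K=d["mtx"];f=d["frame"];h=cv2.cvtColor(f,cv2.COLOR_BGR2HSV)
def pl(p,z):
    r=H[:3,:3]@np.linalg.solve(K,[*p,1.]);c=H[:3,3];return c+r*(z-c[2])/r[2]
for c in (295,315,330,350): print(c,[(r,*h[r,c].tolist()) for r in range(160,196,2)])
for r in (166,170,174,178,182,186): print(r,pl((323,r),.022).round(4)[0],pl((323,r),-.0121).round(4)[0])
cv2.imwrite("pics/w8.png",cv2.resize(f[60:300,220:440],None,fx=2.5,fy=2.5))
E
```

```text
295 [(160, 102, 17, 154), (162, 104, 17, 162), (164, 99, 16, 160), (166, 97, 14, 163), (168, 104, 16, 173), (170, 108, 17, 181), (172, 103, 12, 184), (174, 109, 15, 187), (176, 110, 12, 186), (178, 103, 16, 187), (180, 106, 15, 187), (182, 103, 12, 185), (184, 106, 15, 189), (186, 108, 14, 186), (188, 108, 17, 185), (190, 106, 15, 188), (192, 105, 13, 189), (194, 105, 16, 190)]
315 [(160, 104, 30, 111), (162, 100, 34, 112), (164, 105, 32, 110), (166, 105, 33, 109), (168, 108, 30, 110), (170, 95, 32, 96), (172, 75, 101, 126), (174, 75, 115, 135), (176, 76, 121, 167), (178, 76, 126, 215), (180, 56, 66, 178), (182, 13, 209, 171), (184, 12, 207, 174), (186, 13, 201, 174), (188, 13, 210, 185), (190, 14, 226, 237), (192, 14, 200, 227), (194, 20, 163, 216)]
330 [(160, 107, 36, 114), (162, 104, 30, 110), (164, 101, 32, 111), (166, 107, 21, 107), (168, 102, 29, 114), (170, 88, 33, 102), (172, 76, 122, 174), (174, 76, 126, 213), (176, 76, 126, 219), (178, 76, 121, 224), (180, 54, 66, 166), (182, 13, 200, 172), (184, 13, 208, 172), (186, 13, 199, 174), (188, 12, 204, 189), (190, 14, 219, 236), (192, 14, 195, 220), (194, 21, 159, 218)]
350 [(160, 101, 32, 111), (162, 105, 35, 117), (164, 100, 33, 115), (166, 105, 31, 116), (168, 99, 29, 114), (170, 103, 20, 113), (172, 108, 13, 194), (174, 108, 15, 219), (176, 111, 8, 234), (178, 113, 9, 237), (180, 110, 10, 237), (182, 113, 10, 233), (184, 116, 8, 225), (186, 113, 9, 236), (188, 110, 10, 235), (190, 113, 9, 225), (192, 113, 15, 209), (194, 110, 15, 211)]
166 0.0539 0.0576
170 0.0523 0.0563
174 0.0507 0.0551
178 0.0491 0.0538
182 0.0475 0.0525
186 0.0458 0.0512
```

View pics/w8.png

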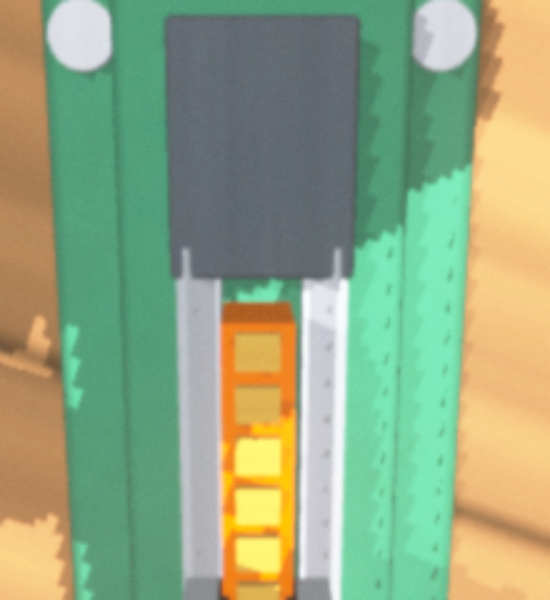

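The nose's inner edge (row 170) lies about 2 mm beyond the strip's end, and the strip is centred between the walls to about 0.3 mm. I lower it.

The manual's scale: shifts go in cm and turns go in units of 5 degrees. Converting my numbers, 0.0003 m is 0.03, 0.012 m is 1.2.

```bash
echo '[0, 0, 0, -0.1, 0.03, 0.3, 0, 0, 0, 0, -0.1, 0.03, 0.6, 0, 0, 0, 0, -0.1, 0.03, 0.9, 0, 0, 0, 0, -0.1, 0.03, 1.2, 0, 0, 0, 0, -0.1, 0.03, 1.2, 0]' > rows.txt && python3 steer.py rows.txt; python3 -c "
from h import *
delta(sp(-.0062,-.0004,.048),200.5);print(tosp(manip.get_obs()['tcp_pos']))"
```

```text
time: 7.9
tcp_pos: [0.4822, 0.227, 0.052]
ee_rot: [[-0.937, -0.35, -0.004], [-0.35, 0.937, -0.003], [0.005, -0.001, -1.0]]
contact_force: [-5.5, -2.3, 0.1]
grip_width: 0.0083
grasp_force: 61.5
t 7.9 rv [-0.07 -0.27 -0.03] d [-0.0016  0.0003  0.004 ] n 0.004 F [-5.5 -2.3  0.1] w 0.0083
[-0.00776184 -0.00068122  0.05195958]
```

Converted, 0.003 m is 0.3, 0.0015 m is 0.15.

```bash
echo '[0, 0, 0, 0, 0, 0.15, 0, 0, 0, 0, 0, 0, 0.3, 0, 0, 0, 0, 0, 0, 0.3, 0]' > rows.txt && python3 steer.py rows.txt;echo '[0, 0, 0, 0, 0, 0.08, 0, 0, 0, 0, 0, 0, 0.15, 0, 0, 0, 0, 0, 0, 0.15, 0]' > rows.txt && python3 steer.py rows.txt
```

```text
time: 8.2
tcp_pos: [0.4823, 0.227, 0.0492]
ee_rot: [[-0.937, -0.35, -0.004], [-0.35, 0.937, -0.003], [0.004, -0.001, -1.0]]
contact_force: [-5.6, -1.5, 0.5]
grip_width: 0.008
grasp_force: 61.5
time: 8.5
tcp_pos: [0.4823, 0.227, 0.048]
ee_rot: [[-0.937, -0.35, -0.004], [-0.35, 0.937, -0.003], [0.004, -0.001, -1.0]]
contact_force: [-6.0, -2.4, 2.8]
grip_width: 0.0081
grasp_force: 61.7
```

Converted, 0.002 m is 0.2, 0.001 m is 0.1.

```bash
echo '[0, 0, 0, 0, 0, 0.1, 0, 0, 0, 0, 0.1, 0, 0.1, 0, 0, 0, 0, 0.2, 0, 0.1, 0, 0, 0, 0, 0.2, 0, 0.1, 0]' > rows.txt && python3 steer.py rows.txt;echo '[0, 0, 0, 0, 0, 0, 0.01, 0, 0, 0, 0, 0, 0, 0.02, 0, 0, 0, 0, 0, 0, 0.03, 0, 0, 0, 0, 0, 0, 0.03]' > rows.txt && python3 steer.py rows.txt
```

```text
time: 8.9
tcp_pos: [0.482, 0.227, 0.0479]
ee_rot: [[-0.937, -0.35, 0.0], [-0.35, 0.937, -0.001], [0.0, -0.001, -1.0]]
contact_force: [-3.2, -3.2, 6.8]
grip_width: 0.008
grasp_force: 62.0
time: 9.3
tcp_pos: [0.4826, 0.2282, 0.0474]
ee_rot: [[-0.937, -0.351, 0.002], [-0.351, 0.937, 0.001], [-0.002, 0.001, -1.0]]
contact_force: [0.5, 0.1, -0.4]
grip_width: 0.0297
grasp_force: 0.0
```

Converted, -0.16 m is -16, -0.13 m is -13.

```bash
echo '[0, 0, 0, 0, 0, -1.5, 0.03, 0, 0, 0, 0, 0, -5, 0.03, 0, 0, 0, 0, -1, -9, 0.02, 0, 0, 0, 0, -4, -13, 0, 0, 0, 0, 0, -7, -16, 0]' > rows.txt && python3 steer.py rows.txt 30; echo '[0, 0, 0, 0, 0, 0, 0]' > rows.txt && python3 steer.py rows.txt; python3 - <<'E'
from h import *
print(tosp(manip.get_obs()['tcp_pos']))
f=wrist('w9')[0]
a=np.load('w9.npz')
s=manip.get_image('scene');np.savez('scene2.npz',**s)
o=np.zeros((600,800,3),np.uint8);o[:,:360]=cv2.resize(f[80:380,330:510],None,fx=2,fy=2);o[:330,360:800]=cv2.resize(s['frame'][200:300,340:473],(440,330));cv2.imwrite('pics/c9.png',o)
E
```

```text
time: 9.8
tcp_pos: [0.5075, 0.1622, 0.2103]
ee_rot: [[-0.936, -0.352, 0.004], [-0.352, 0.936, 0.002], [-0.005, 0.001, -1.0]]
contact_force: [1.9, -0.1, 0.7]
grip_width: -0.0004
grasp_force: 0.0
time: 9.9
tcp_pos: [0.5098, 0.1613, 0.2126]
ee_rot: [[-0.937, -0.348, 0.01], [-0.348, 0.937, 0.005], [-0.012, 0.001, -1.0]]
contact_force: [0.1, -0.3, -0.6]
grip_width: 0.0
grasp_force: 0.0
[-0.00492274 -0.07186414  0.21262264]
```

View pics/c9.png

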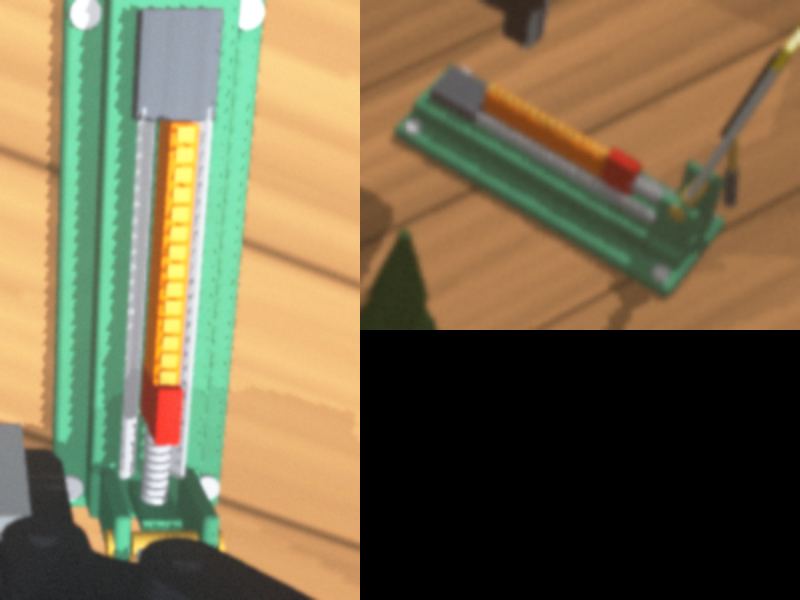

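The crops show the strip between the nose and the red follower, parallel to the walls and with its top just below the follower's. I check its height numerically and locate the rail end.

```bash
python3 - <<'E'
from h import *
d=np.load('w9.npz');V=(d['mtx'],d['world_to_cam'])
for z in(.06,.065):
    a,b=plane(*V,(422,141.5),z),plane(*V,(415.7,272.5),z);print(z,tosp(a).round(4),tosp(b).round(4),np.linalg.norm(a-b))
c=[]
for n in('top0','scene2'):
    d=np.load(n+'.npz');f=d['frame'];m=mask(f,20,36,90,90);x0,y0,x1,y1=(130,140,170,175) if n=='top0' else (455,195,490,230)
    q=np.zeros_like(m);q[y0:y1,x0:x1]=m[y0:y1,x0:x1];b=blobs(q,8);print(n,[(a,np.round(cv2.boxPoints(r),1).tolist()) for a,r in b[:2]])
    c.append(ray(d['mtx'],d['world_to_cam'],b[0][1][0]))
x,e=tri(c);print(x,e,tosp(x))
E
```

```text
0.06 [-0.06   -0.0013  0.06  ] [0.0398 0.0009 0.06  ] 0.09982009271191046
0.065 [-0.0603 -0.0025  0.065 ] [ 0.0377 -0.0004  0.065 ] 0.09812170588737693
top0 [(174.5, [[136.89999389648438, 153.39999389648438], [155.89999389648438, 147.6999969482422], [159.5, 159.6999969482422], [140.5, 165.3000030517578]])]
scene2 [(49.5, [[463.1000061035156, 219.60000610351562], [473.3999938964844, 205.8000030517578], [476.6000061035156, 208.1999969482422], [466.29998779296875, 222.0]])]
[0.61537746 0.27678259 0.237596  ] [np.float64(0.0004548178159828813), np.float64(0.0004548178159828826)] [ 0.13443826 -0.00065518  0.237596  ]
```

```bash
echo '[0, 0, 0, -3.5, -2, 0, 0, 0, 0, 0, -7.5, -2, 0, 0, 0, 0, 0, -11.5, -2, 0, 0, 0, 0, 0, -15.5, -2, 0, 0, 0, 0, 0, -19.5, -2, 0, 0]' > rows.txt && python3 steer.py rows.txt; echo '[0, 0, 0, 0, 0, 0, 0]' > rows.txt && python3 steer.py rows.txt; python3 -c "
from h import *
delta(sp(.185,0,.207),200.5);print(tosp(manip.get_obs()['tcp_pos']))"
```

```text
time: 10.5
tcp_pos: [0.6965, 0.2129, 0.2046]
ee_rot: [[-0.936, -0.351, -0.003], [-0.351, 0.936, -0.001], [0.003, -0.0, -1.0]]
contact_force: [0.3, -0.2, 0.2]
grip_width: 0.0001
grasp_force: 0.0
time: 10.6
tcp_pos: [0.6982, 0.2136, 0.201]
ee_rot: [[-0.936, -0.351, -0.005], [-0.351, 0.936, -0.002], [0.005, -0.001, -1.0]]
contact_force: [0.1, -0.2, -0.8]
grip_width: -0.0002
grasp_force: 0.0
t 10.6 rv [-0.03 -0.31  0.04] d [ 0.0048  0.0889 -0.006 ] n 0.089 F [ 0.1 -0.2 -0.8] w -0.0002
[ 0.18983462 -0.08886761  0.20099414]
```

Converted, 0.089 m is 8.9, -0.006 m is -0.6.

```bash
echo '[0, 0, 0, 0, 4, -0.3, 0, 0, 0, 0, 0, 7.5, -0.6, 0, 0, 0, 0, 0.3, 8.9, -0.6, 0, 0, 0, 0, 0.5, 8.9, -0.6, 0]' > rows.txt && python3 steer.py rows.txt; echo '[0, 0, 0, 1.5, 0, 0, 0, 0, 0, 0, 3, 0, 0, 0, 0, 0, 0, 4, 0, 0, 0, 0, 0, 0, 5, 0, 0, 0, 0, 0, 0, 6, 0, 0, 0]' > rows.txt && python3 steer.py rows.txt; python3 -c "
from h import *
print(tosp(manip.get_obs()['tcp_pos']))"
```

```text
time: 11.0
tcp_pos: [0.6581, 0.2953, 0.2118]
ee_rot: [[-0.935, -0.354, -0.002], [-0.354, 0.935, -0.001], [0.002, -0.0, -1.0]]
contact_force: [-0.7, -0.3, -0.1]
grip_width: -0.0002
grasp_force: 0.0
time: 11.5
tcp_pos: [0.6038, 0.2714, 0.2137]
ee_rot: [[-0.937, -0.35, 0.001], [-0.35, 0.937, 0.0], [-0.001, -0.0, -1.0]]
contact_force: [1.2, 1.1, 0.7]
grip_width: 0.0001
grasp_force: 0.7
[ 0.12167247 -0.00165485  0.21367954]
```

```bash
echo '[0, 0, 0, 1.5, -0.1, 0.2, 0, 0, 0, 0, 3, -0.1, 0.5, 0, 0, 0, 0, 4.5, -0.1, 0.8, 0, 0, 0, 0, 6, -0.1, 1.2, 0, 0, 0, 0, 7, -0.1, 1.4, 0]' > rows.txt && python3 steer.py rows.txt; echo '[0, 0, 0, 1.2, 0, 0, 0, 0, 0, 0, 2.5, 0, 0, 0, 0, 0, 0, 3.5, 0, 0, 0, 0, 0, 0, 3.5, 0, 0, 0, 0, 0, 0, 3.5, 0, 0, 0]' > rows.txt && python3 steer.py rows.txt; python3 - <<'E'
from h import *
print(tosp(manip.get_obs()['tcp_pos']))
wrist('w10')
s=manip.get_image('scene');np.savez('scene3.npz',**s)
o=np.zeros((480,800,3),np.uint8);o[:330,:440]=cv2.resize(s['frame'][200:300,340:473],(440,330));o[:270,440:]=cv2.resize(np.load('w10.npz')['frame'],(360,270));cv2.imwrite('pics/c10.png',o)
E
```

```text
time: 12.0
tcp_pos: [0.5371, 0.2455, 0.1987]
ee_rot: [[-0.937, -0.35, -0.002], [-0.35, 0.937, -0.001], [0.002, -0.0, -1.0]]
contact_force: [-0.0, 0.2, -0.1]
grip_width: -0.0003
grasp_force: 0.1
time: 12.5
tcp_pos: [0.5061, 0.2344, 0.1996]
ee_rot: [[-0.937, -0.351, 0.001], [-0.351, 0.937, 0.0], [-0.001, 0.0, -1.0]]
contact_force: [0.7, 0.6, -0.9]
grip_width: 0.0001
grasp_force: 0.0
[ 0.01721943 -0.00203182  0.19963199]
```

View pics/c10.png

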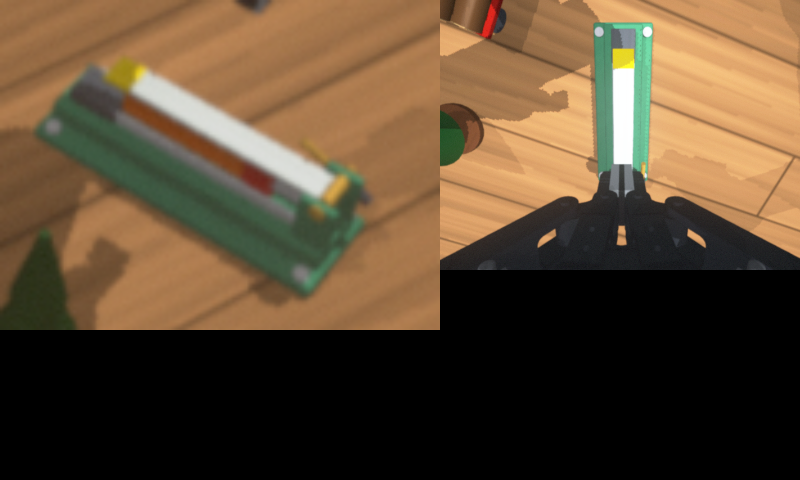

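The rail has snapped over the strip, with its yellow end above the nose (scene crop (127,73), wrist crop (623,58)). I back off and check that it is level.

Converted, -0.05 m is -5, -0.02 m is -2.

```bash
echo '[0, 0, 0, 0, -1, -2, 0, 0, 0, 0, 0, -2, -5, 0, 0, 0, 0, 0, -2, -5, 0, 0, 0, 0, 0, -2, -5, 0]' > rows.txt && python3 steer.py rows.txt; python3 - <<'E'
from h import *
wrist('w11')
s=manip.get_image('top');np.savez('top3.npz',**s)
c={}
for n in('w10','w11','scene3','top3'):
    d=np.load(n+'.npz');f=d['frame'];m=mask(f,20,36,110,110)
    if n=='scene3':q=np.zeros_like(m);q[205:240,365:400]=m[205:240,365:400];m=q
    elif n=='top3':q=np.zeros_like(m);q[270:310,195:235]=m[270:310,195:235];m=q
    else: m[160:]=0;m[:,:280]=0;m[:,420:]=0
    b=blobs(m,8);print(n,[(a,np.round(r[0],1),np.round(r[1],1)) for a,r in b[:3]])
    c[n]=ray(d['mtx'],d['world_to_cam'],b[0][1][0])
for k in (('w10','scene3'),('w11','scene3'),('w11','top3'),('w11','scene3','top3')):
    x,e=tri([c[i] for i in k]);print(k,tosp(x).round(4),np.round(e,4))
E
```

```text
time: 13.0
tcp_pos: [0.5135, 0.2157, 0.2498]
ee_rot: [[-0.937, -0.35, 0.001], [-0.35, 0.937, 0.001], [-0.001, 0.001, -1.0]]
contact_force: [-0.7, 0.2, -1.0]
grip_width: 0.0001
grasp_force: 0.0
w10 [(1261.5, array([326. , 103.5]), array([35., 38.]))]
w11 [(905.0, array([351.5, 105. ]), array([30., 33.]))]
scene3 [(63.0, array([377.3, 221.8]), array([ 7.8, 10.4]))]
top3 [(143.0, array([210.7, 293.4]), array([11.4, 14.2]))]
('w10', 'scene3') [-0.065  -0.0004  0.0699] [0.0007 0.0007]
('w11', 'scene3') [-0.0651 -0.0006  0.0701] [0.0006 0.0006]
('w11', 'top3') [-0.0646 -0.0003  0.0708] [0. 0.]
('w11', 'scene3', 'top3') [-0.0649 -0.0005  0.0704] [0.0004 0.0008 0.0004]
```

The yellow end is at z ≈ 0.0705 m, level with the hinge, and x ≈ −65 mm, so the rail is fully shut. The robot is clear of everything.

```bash
python3 -c "
from workcell import manip
print(manip.close_job())"
```

```text
the job is handed in; nothing more can be done
None
```

The orange strip is loaded flat between the nose and the follower, the cover rail has snapped shut over it, nothing else was touched, and the job was handed in with the robot clear at about 13 s.

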